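# Shut the weight box and slide it home into its corner stop

### The job

Shut the lid of the wooden weight box with the fingertips, then push the box along the counter into its aluminium corner stop, so that its back lies flush against the long rail and its left end flush against the short rail, lid still shut. Only push and press: do not grasp, lift or tip the box, and leave everything else on the counter alone.

Things in the scene. Friction and masses are not known exactly. Their poses are not given: they have to be found in the camera images.
- weight_box: Loose dark wooden box, about 0.34 kg (varies), 65 mm along its x, 130 mm along its y; 33 mm high without, 41 mm with the shut lid. Origin: centre of the underside, midway between the faces. z up; +x to its back (hinge side, within 20 degrees of away from the robot), +y to its left end. Brass latch plate on the front. Starts nearer the robot and to the right of the stop, turned a little.
- weight_box_lid (a joint): Lid hinge: 0 shut, grows as the front edge rises (rad); starts part open, 0.5 to 1.1. The axis runs along the box's y, 33 mm behind and 33 mm above its origin; the lid reaches 66 mm from it, is 130 mm long, 8 mm thick. Light friction hinge: it stays where left and folds down when pushed from behind or above with about 1 N; a level shove can tip the box.
- lid_edge (a point): Middle of the free front edge of the lid.
- corner_stop: L-shaped stop of bright aluminium angle, fixed to the counter; upright rails 8 mm thick, 22 mm high, a flat 4 mm screwed foot outside. Origin: inner corner at counter height. Inner face of the long back rail at x = 0, running 150 mm along -y; of the short left rail at y = 0, running 78 mm along -x. z up; +x within 9 degrees of away from the robot. Open to the robot and to the right.
- home (a point): Where the box's origin lies when it is home: in the stop's frame x = -32 mm, y = -65 mm, at counter height; the box's axes are then parallel to the stop's. Two yellow tape lines (look only) outline this place on its open sides.
- brass_weight: Knobbed brass weight, 25 mm across, 34 mm high; a bystander, not to be moved. Origin: centre of its underside.
- small_brass_weight: Smaller knobbed brass weight, 20 mm across, 27 mm high; a bystander, not to be moved. Origin: centre of its underside.
- amber_bottle: Amber glass bottle with black cap, 50 mm across, 92 mm high; a bystander, not to be moved. Origin: centre of its underside.
- white_bottle: White square bottle with black cap, 56 mm wide, 123 mm high; a bystander, not to be moved. Origin: centre of its underside.
- match_box: Red and white match box, 36 x 54 x 15 mm; a bystander, not to be moved. Origin: centre of its underside.
- mortar: White porcelain mortar, 83 mm across, 50 mm high; a bystander, not to be moved. Origin: centre of its underside.
Things that resemble listed ones, but are neither listed nor needed, are in the scene too. Leave any green look-alike of the weight_box alone.

How it is judged:
On the way, in this order (a step that is already met when the one before it is completed fails the run):
1. the lid is shut (value of joint weight_box_lid below 0.06 rad), for 0.2 s.
2. the box is home in the corner, lid shut (x of weight_box in the frame of corner_stop between -0.0375 and -0.029 m and y of weight_box in the frame of corner_stop between -0.071 and -0.0625 m and angle between the x axis of weight_box and the x axis of corner_stop, either way round below 0.06 rad and value of joint weight_box_lid below 0.06 rad), for 0.2 s.
At the end, for the whole second after the job is handed in: The box stands flat and at rest in the corner stop, back and left end each within about 5 mm of their rail, parallel to the stop within 0.06 rad, lid within 0.06 rad of shut (all of step 2 and height (world z) of weight_box below 0.004 m and angle between weight_box's own z axis and vertical below 0.05 rad and linear speed of weight_box below 0.01 m/s and angular speed of weight_box below 0.05 rad/s); the robot touches nothing.
It fails at once if the box is lifted clear of the counter or tipped (height (world z) of weight_box above 0.012 m or angle between weight_box's own z axis and vertical above 0.2 rad).
It fails at once if a bystander is moved more than 15 mm or tipped (distance of any of brass_weight, small_brass_weight, amber_bottle, white_bottle, match_box, mortar from where it was at the start of the episode above 0.015 m or angle between any of brass_weight, small_brass_weight, amber_bottle, white_bottle, match_box, mortar's own z axis and vertical above 0.2 rad).
It also fails if it takes over 72 s, if anything falls off the work surface, if the arm or the gripper's body presses on something with over 40 N, if the wrist force passes 120 N, or if a joint passes its speed limit or range.

### The arm

A 7-joint arm with a two-finger parallel gripper is mounted at the origin on a cart in front of the work surface, level with it; the furniture and walls round the work are solid. World frame = base frame: x ahead of the robot, y to its left, z up, the work surface at z = 0. Lengths are in m, angles in rad, forces in N, time in s.
With the tool pointing down it reaches from about 0.4 to 0.875 m from the base axis. Payload 19.3 kg.
Tool frame: the origin (TCP) lies on the centre line of the jaws, within the pads' length; the fingertips stand 19 mm ahead of it and the grasp point (between the pads) is the TCP (bot.nose_length is the distance from the TCP to the fingertips, in m); y points along the fingers, z is the direction in which the jaws open and shut, and the axes are right-handed (so a half turn about y gives the same grasp; the last joint's range is limited). The gripper opens to 85 mm and grips with 20 to 120 N. Pads are 22 mm wide; open, the fingers measure 114 mm over their backs; the gripper's body (76 mm by 85 mm) begins 54 mm behind the grasp point. The pads swing forward as they close: fully open they stand 13 mm farther back than shut.
Start: joints at [1.203, 0.521, -0.036, 1.599, 0.021, 1.021, -0.113], TCP at [0.183, -0.597, 0.25] pointing down, gripper open.
Joint ranges: [-2.91, 2.91], [-0.3, 2.13], [-1.5, 1.42], [0.17, 2.43], [-1.26, 4.41], [0.16, 1.93], [-2.52, 2.52]. Speed limits (rad/s): [1.89, 1.89, 2.39, 2.39, 3.01, 3.01, 3.01].

### API

Orientations are given as [roll, pitch, yaw] about the fixed x, y, z axes, in that order (R = Rz(yaw) Ry(pitch) Rx(roll)).
In Python, from workcell import observe, cams, workorder, bot gives the robot as it stands. The module is installed in compiled form; this text tells all that it offers.
- The arm moves only by the tool apply_moves, never from a script. Its arguments are lists of equal length, an entry for each row: "jaw": the opening, from -1 (shut) to 1 (fully open), so that 0 is half open; "translation": the shift along the world's x, y, z in m, a list of three; "angular": the turn, a rotation vector about the world's x, y, z in degrees, a list of three. In form: {"jaw": [jaw, ...], "translation": [[x, y, z], ...], "angular": [[ax, ay, az], ...]}. A call has 1 to 5 rows; each row is the pose to reach, as a shift and turn from the pose commanded when the call began; what a row does not reach only later rows make up. A row lasts 1/10 s, in which the tool goes at most 50 mm and 8.59 degrees, less where a joint would pass 70% of its speed; a pose out of reach is approached as far as the arm can. A call with a gripper value outside its range is refused whole. The fingers move at their own pace and stop on an object; "newtons" is the grip in N (left out, the last holds). Time passes only in rows, so rows that repeat a pose let the fingers close. It gives the time, the measured TCP pose, the force and the opening at its end, in the units of the state.
- observe(): the state, without advancing time (a new reading comes with each control period).
- cams.grab_frame(name): name is "side" or "top" or "wrist"; returns a dict with "pixels" (400x640x3 uint8, red, green, blue), "mtx" (3x3 intrinsics, pixels), "distortion" ([k1, k2, p1, p2, k3] as OpenCV has them; the pictures are not rectified), "R" (3x3) and "t" (3): a world point X has camera coordinates R X + t. Camera axes: x right, y down, z forward; pixel columns grow to the right and rows downward; lengths in m; the calibration is good to about 2 mm. A picture is of the moment at which its call begins. There is no depth.
- workorder.job_done(): hands the job in, once; it reports no verdict.
The state is a dict: "clock": time; "qpos": joint angles; "qd": joint speeds; "joint_efforts": joint torques, N m; "position": TCP position; "tool_rot": TCP orientation; "force": force on the tool from outside, world axes, zero at the start; "moment": the same for the moment, N m; "grip_width": finger opening in m.
Only numpy, scipy, OpenCV 4.12 (cv2) and the standard library are available. Lean on these libraries where they do the work, as an engineer would, in place of code of your own. Each camera call takes 0.05 s, during which the arm holds its last target. There are 200 camera calls.

## Working session

There is one attempt and no reset: what is moved stays moved. The work goes in short steps, Python scripts to look and compute and a tool call to move; the robot and the scene stay as the last step left them, time stands still between calls to the robot, and variables do not carry over. Pictures are saved under pics/ and viewed, about 8 in all and at most 12, crops included, and the job is handed in when it is done.

Besides the shell and the picture viewer there is one more tool, called after "Emit:" as a command line: name --argument value ..., lists and objects as JSON in quotes. apply_moves: Moves the arm, as the interface text tells. Its arguments: {"type":"object","properties":{"jaw":{"type":"array"},"translation":{"type":"array"},"angular":{"type":"array"},"newtons":{"type":"number"}},"required":["jaw","translation","angular"]}

```bash
mkdir -p pics; cat > h.py <<'E'
import numpy as np, cv2
from workcell import observe, cams, workorder, bot
def grab(n,save=None):
    f=cams.grab_frame(n)
    f={k:(np.array(v) if k!='pixels' else v) for k,v in f.items()}
    if save: cv2.imwrite('pics/'+save,cv2.cvtColor(f['pixels'],cv2.COLOR_RGB2BGR))
    return f
def ray(f,px,z=0.):
    p=cv2.undistortPoints(np.array(px,float).reshape(-1,1,2),f['mtx'],f['distortion']).reshape(-1,2)
    d=np.c_[p,np.ones(len(p))]@f['R']; c=-f['R'].T@f['t'].ravel()
    return c+d*((z-c[2])/d[:,2])[:,None]
def proj(f,X):
    return cv2.projectPoints(np.array(X,float).reshape(-1,3),cv2.Rodrigues(f['R'])[0],f['t'].ravel(),f['mtx'],f['distortion'])[0].reshape(-1,2)
E
python3 - <<'E'
from h import *
a=grab('top','top0.png');b=grab('side','side0.png')
for f in(a,b): print(f['mtx'],-f['R'].T@f['t'].ravel())
print(observe(),bot.nose_length)
E
```

```text
[[421.51509215   0.         321.30657829]
 [  0.         421.51509215 199.08028734]
 [  0.           0.           1.        ]] [ 0.32165755 -0.07691044  1.60562014]
[[431.46212763   0.         318.32676924]
 [  0.         431.46212763 195.5076819 ]
 [  0.           0.           1.        ]] [0.02580823 1.11484518 0.63498077]
{'clock': 0.1, 'qpos': array([ 1.20280433,  0.52197275, -0.03630755,  1.5998847 ,  0.02121185,
        1.02110547, -0.11282089]), 'qd': array([ 0.00051628, -0.00092981,  0.0003936 , -0.00112703,  0.00093006,
       -0.00126299, -0.00067199]), 'joint_efforts': array([ 7.07002881e-03, -9.28479910e+01,  1.98618606e+00, -3.70532191e+01,
        1.84354495e-02,  5.28543562e-03,  1.36909180e-04]), 'position': array([ 0.18326481, -0.5972637 ,  0.24979582]), 'tool_rot': array([-1.57177753e+00, -8.71380150e-05, -2.84384472e+00]), 'force': array([-0.85121295, -0.07454857, -0.4123662 ]), 'moment': array([0.00352649, 0.02688813, 0.01895448]), 'grip_width': 0.08533908159821409} 0.019
```

View pics/top0.png

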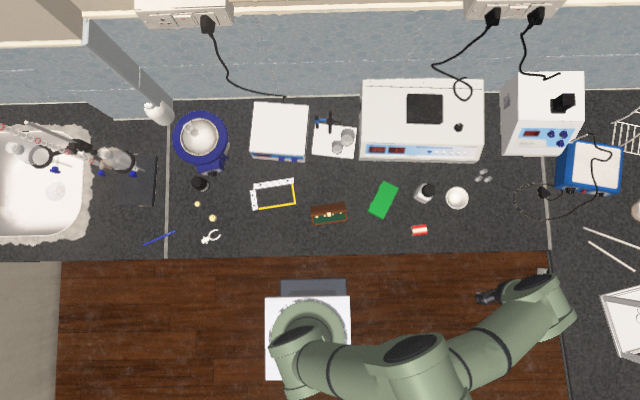

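View pics/side0.png

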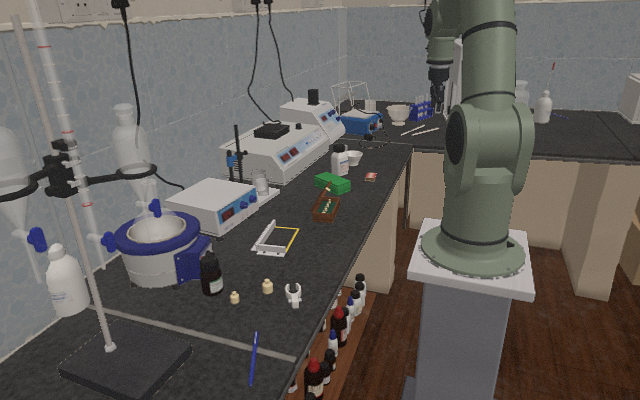

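The top view shows the dark wooden box with its lid part open at about (328,213), the stop with yellow tape at (272,193), and the white and red bystanders at (425,192), (457,198) and (419,230). The brass weights are at (197,204) and (212,217). Two things could be taken for the weight_box: the brown box at (328,213) and the green look-alike at (383,199). I choose the brown one and check it in a close crop.

```bash
python3 - <<'E'
from h import *
i=cv2.imread('pics/top0.png')[170:240,240:370]
j=cv2.imread('pics/side0.png')[180:260,245:355]
a=cv2.resize(i,(780,420),interpolation=cv2.INTER_CUBIC)
cv2.imwrite('pics/c0.png',a)
cv2.imwrite('pics/c1.png',cv2.resize(j,(770,560),interpolation=cv2.INTER_CUBIC))
E
```

```text
(no output)
```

View pics/c0.png

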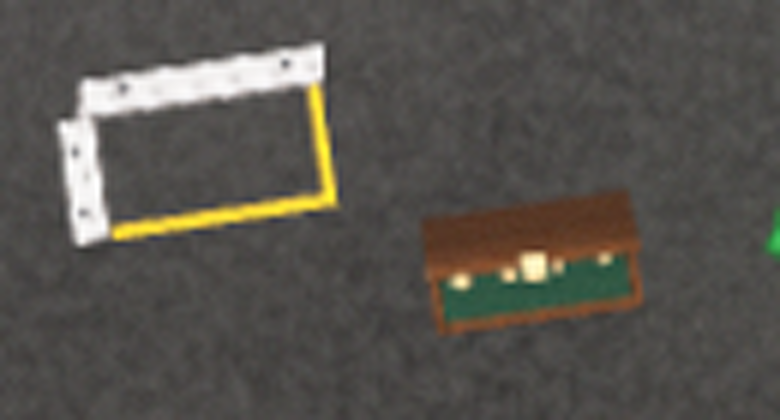

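View pics/c1.png

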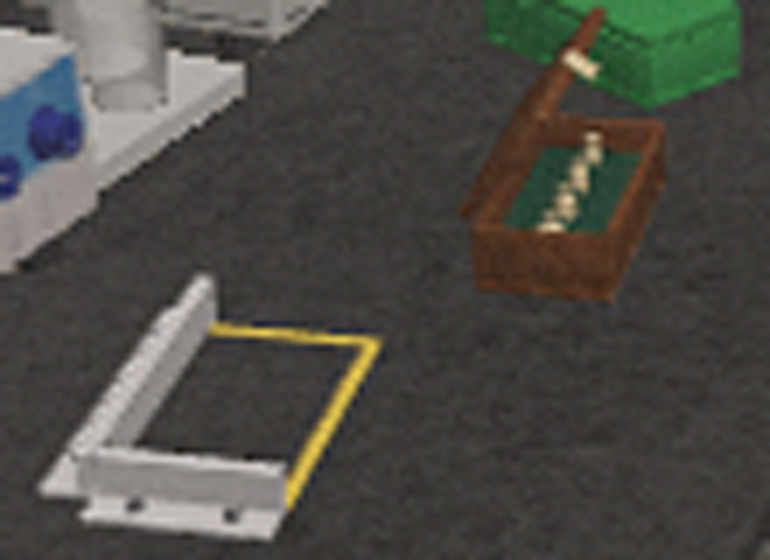

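The crops confirm it: a brown box with a green-lined tray and the lid up, with front rim corners at crop (440,333) and (641,303). The stop opens towards the robot and to the right. Next I convert these to positions.

```bash
python3 - <<'E'
from h import *
f=grab('top'); g=grab('side')
c=lambda p:[((x+.5)/6+240-.5,(y+.5)/6+170-.5) for x,y in p]
s=lambda p:[((x+.5)/7+245-.5,(y+.5)/7+180-.5) for x,y in p]
print('front rim z33',ray(f,c([(438,333),(642,304)]),.033).round(4))
print('side: base corners left-front,left-back z0',ray(g,s([(612,298),(480,290)]),0).round(4))
print('side: top LF, RF, LB',ray(g,s([(630,232),(664,125),(475,222)]),.033).round(4))
print('lid edge top view z.07',ray(f,c([(427,275),(640,243)]),.07).round(4))
print('tape outer corner, ends z0',ray(f,c([(336,206),(112,240),(318,85)]),0).round(4))
print('tape side corner, ends',ray(g,s([(380,342),(290,505),(212,328)]),0).round(4))
print('rail inner z0?',ray(f,c([(100,118),(110,235),(322,85)]),0).round(4))
hsv=cv2.cvtColor(f['pixels'],cv2.COLOR_RGB2HSV)
m=cv2.inRange(hsv,(22,140,120),(35,255,255)); m[:,:245]=0;m[:,310:]=0;m[:170]=0;m[220:]=0
ys,xs=np.nonzero(m);P=ray(f,np.c_[xs,ys]);print(len(P),P[:,:2].min(0),P[:,:2].max(0))
print('objs z0',ray(f,[(383,199),(425,192),(419,230),(200,184)]).round(3))
E
```

```text
front rim z33 [[ 0.413  -0.0279  0.033 ]
 [ 0.4283 -0.1552  0.033 ]]
side: base corners left-front,left-back z0 [[ 0.4158 -0.0314  0.    ]
 [ 0.4755 -0.0206  0.    ]]
side: top LF, RF, LB [[ 0.408  -0.0344  0.033 ]
 [ 0.4285 -0.1493  0.033 ]
 [ 0.4778 -0.023   0.033 ]]
lid edge top view z.07 [[ 0.4463 -0.023   0.07  ]
 [ 0.463  -0.1532  0.07  ]]
tape outer corner, ends z0 [[0.4974 0.0368 0.    ]
 [0.4787 0.1803 0.    ]
 [0.5759 0.0473 0.    ]]
tape side corner, ends [[0.5    0.0391 0.    ]
 [0.482  0.1763 0.    ]
 [0.5765 0.0499 0.    ]]
rail inner z0? [[0.5576 0.1878 0.    ]
 [0.4819 0.1815 0.    ]
 [0.5758 0.0448 0.    ]]
135 [0.48052712 0.03879238] [0.57492706 0.17739126]
objs z0 [[ 0.509 -0.298  0.   ]
 [ 0.532 -0.46   0.   ]
 [ 0.388 -0.43   0.   ]
 [ 0.583  0.406  0.   ]]
```

Estimates:

| Item | Position (m) | Yaw (rad) |
|---|---|---|
| Box | (0.453, -0.089) | about 0.12 |
| Stop inner corner | about (0.553, 0.183) | about 0.13 |
| Lid | open about 1.0 rad, hinge at x≈0.486 | – |

The front rim spans 128 mm against the given 130 mm, so the measurement holds. I now move above and behind the lid with the jaws shut.

Emit:
apply_moves --jaw '[-1, -1, -1, -1, -1]' --translation '[[0.03, -0.0, 0], [0.06, 0.04, 0], [0.09, 0.08, 0], [0.12, 0.12, 0], [0.15, 0.16, 0]]' --angular '[[0, 0, -2], [0, 0, -4], [0, 0, -6], [0, 0, -8], [0, 0, -10.2]]' --newtons 40

```text
clock: 0.7
position: [0.3342, -0.4357, 0.2503]
tool_rot: [-1.571, 0.0, -3.023]
force: [1.2, -1.2, -0.7]
grip_width: 0.0123
```

Emit:
apply_moves --jaw '[-1, -1, -1, -1, -1]' --translation '[[0.02, 0.045, 0], [0.04, 0.09, 0], [0.06, 0.135, 0], [0.08, 0.18, 0], [0.1, 0.225, 0]]' --angular '[[0, 0, 0], [0, 0, 0], [0, 0, 0], [0, 0, 0], [0, 0, 0]]'

```text
clock: 1.2
position: [0.4338, -0.2106, 0.2504]
tool_rot: [-1.571, 0.0, -3.022]
force: [0.8, -1.0, 0.5]
grip_width: -0.0002
```

Emit:
apply_moves --jaw '[-1, -1, -1, -1, -1]' --translation '[[0.02, 0.04, 0], [0.04, 0.08, 0], [0.051, 0.12, 0], [0.051, 0.124, -0.03], [0.051, 0.124, -0.05]]' --angular '[[0, 0, 0], [0, 0, 0], [0, 0, 0], [0, 0, 0], [0, 0, 0]]'

```text
clock: 1.7
position: [0.4844, -0.0867, 0.1992]
tool_rot: [-1.571, 0.0, -3.019]
force: [-0.4, -0.5, -0.0]
grip_width: -0.0
```

```bash
python3 - <<'E'
from h import *
f=grab('wrist','w0.png'); s=grab('side')
print(observe()['position'])
j=s['pixels'][150:230,270:380,::-1]
a=cv2.imread('pics/w0.png'); b=cv2.resize(j,(640,465),interpolation=cv2.INTER_CUBIC)
cv2.imwrite('pics/m0.png',cv2.resize(np.vstack([a[:, :],b]),None,fx=.69,fy=.69))
E
```

```text
[ 0.48320059 -0.08803965  0.19834925]
```

View pics/m0.png

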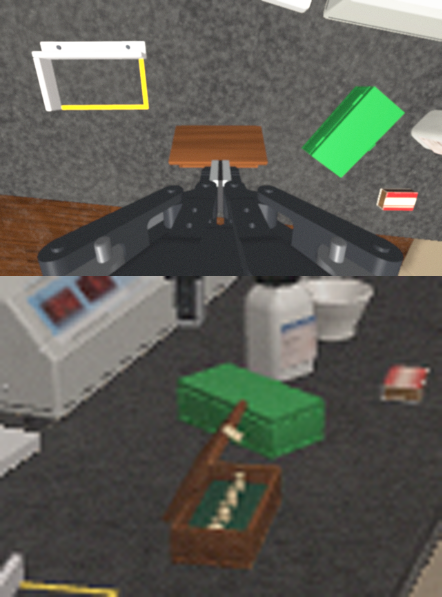

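The wrist view shows the lid ahead of the shut tips (m0 about (170–267, 125–165)), the stop at (45–148, 45–108), and green kept well to the right. I use this frame to check the lid and the stop.

```bash
python3 - <<'E'
from h import *
f=grab('wrist')
q=f['pixels']; hsv=cv2.cvtColor(q,cv2.COLOR_RGB2HSV)
m=cv2.inRange(hsv,(3,90,50),(17,255,255)); m[:170]=0; m[250:]=0; m[:,:230]=0; m[:,395:]=0
c=max(cv2.findContours(m,0,2)[0],key=cv2.contourArea); c=cv2.approxPolyDP(c,4,True)[:,0]
print('lid',c.tolist())
for z in(.035,.085,.095): print(z,ray(f,c,z)[:,:2].round(4).tolist())
y=cv2.inRange(hsv,(22,140,100),(35,255,255)); y[:60]=0;y[170:]=0;y[:,:60]=0;y[:,230:]=0
c=max(cv2.findContours(y,0,2)[0],key=cv2.contourArea); c=cv2.approxPolyDP(c,2,True)[:,0]
print('tape',c.tolist(),ray(f,c)[:,:2].round(4).tolist())
w=cv2.resize(q[50:170,40:220,::-1],None,fx=4.4,fy=4.4,interpolation=cv2.INTER_CUBIC);cv2.imwrite('pics/w1.png',w)
E
```

```text
lid [[242, 232], [259, 241], [304, 241], [307, 231], [331, 231], [334, 241], [372, 241], [387, 233], [377, 181], [370, 180], [254, 181]]
0.035 [[0.423, -0.0088], [0.4145, -0.0282], [0.4207, -0.078], [0.4329, -0.0801], [0.4362, -0.1064], [0.4247, -0.1113], [0.4299, -0.1534], [0.4414, -0.1682], [0.4978, -0.1469], [0.4979, -0.1395], [0.4821, -0.0186]]
0.085 [[0.4448, -0.0213], [0.4378, -0.0372], [0.4428, -0.0784], [0.453, -0.0801], [0.4556, -0.1018], [0.4462, -0.1058], [0.4505, -0.1405], [0.4599, -0.1528], [0.5065, -0.1352], [0.5066, -0.1291], [0.4935, -0.0293]]
0.095 [[0.4491, -0.0237], [0.4425, -0.039], [0.4473, -0.0785], [0.457, -0.08], [0.4595, -0.1009], [0.4505, -0.1047], [0.4546, -0.138], [0.4636, -0.1497], [0.5082, -0.1329], [0.5083, -0.127], [0.4958, -0.0315]]
tape [[206, 85], [199, 84], [205, 150], [88, 151], [88, 157], [213, 156]] [[0.5732, 0.0465], [0.5732, 0.054], [0.5034, 0.0468], [0.4859, 0.1795], [0.479, 0.1801], [0.4976, 0.0376]]
```

View pics/w1.png

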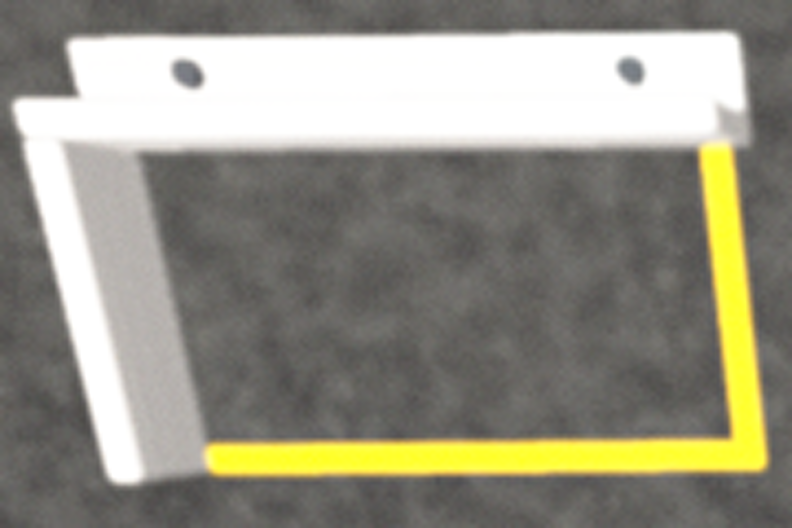

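Lid edge and hinge agree with the first estimate: edge centre (0.453, -0.087, ~0.088), length 0.132 m. I fold the lid down along an arc.

Emit:
apply_moves --jaw '[-1, -1, -1, -1, -1]' --translation '[[0.001, 0, -0.05], [0.001, 0, -0.092], [-0.007, 0, -0.096], [-0.015, 0, -0.099], [-0.02, 0, -0.102]]' --angular '[[0, 0, 0], [0, 0, 0], [0, 0, 0], [0, 0, 0], [0, 0, 0]]'

```text
clock: 2.35
position: [0.4646, -0.0889, 0.1002]
tool_rot: [-1.57, 0.002, -3.022]
force: [1.7, 0.3, 0.6]
grip_width: 0.0
```

Emit:
apply_moves --jaw '[-1, -1, -1, -1, -1]' --translation '[[-0.004, 0, -0.004], [-0.008, 0, -0.008], [-0.012, 0, -0.012], [-0.015, 0, -0.017], [-0.017, 0, -0.021]]' --angular '[[0, 0, 0], [0, 0, 0], [0, 0, 0], [0, 0, 0], [0, 0, 0]]'

```text
clock: 2.85
position: [0.447, -0.0885, 0.0769]
tool_rot: [-1.571, -0.0, -3.022]
force: [0.4, 0.0, 0.0]
grip_width: 0.0001
```

Emit:
apply_moves --jaw '[-1, -1, -1, -1, -1]' --translation '[[-0.002, 0, -0.005], [-0.004, 0, -0.01], [-0.005, 0, -0.014], [-0.005, 0, -0.016], [-0.005, 0, -0.017]]' --angular '[[0, 0, 0], [0, 0, 0], [0, 0, 0], [0, 0, 0], [0, 0, 0]]'

```text
clock: 3.35
position: [0.4423, -0.0884, 0.06]
tool_rot: [-1.571, -0.0, -3.022]
force: [-0.9, -0.0, 0.4]
grip_width: 0.0003
```

Emit:
apply_moves --jaw '[-1, -1, -1, -1]' --translation '[[0, 0, -0.001], [0, 0, -0.002], [0, 0, -0.003], [0, 0, -0.003]]' --angular '[[0, 0, 0], [0, 0, 0], [0, 0, 0], [0, 0, 0]]'

```text
clock: 3.75
position: [0.4424, -0.0885, 0.0589]
tool_rot: [-1.57, 0.001, -3.022]
force: [-13.3, 3.7, 56.9]
grip_width: 0.0
```

The lid is down hard on the box (57 N, tip at about 40 mm), so I lift off and look from above.

Emit:
apply_moves --jaw '[-1, -1, 0.4, 0.4, 0.4]' --translation '[[0, 0, 0.01], [0, 0, 0.06], [-0.02, 0, 0.1], [-0.04, 0, 0.1], [-0.04, 0, 0.1]]' --angular '[[0, 0, 0], [0, 0, 0], [0, 0, 0], [0, 0, 0], [0, 0, 0]]'

```text
clock: 4.25
position: [0.4009, -0.0889, 0.1583]
tool_rot: [-1.57, 0.001, -3.023]
force: [-0.2, -0.5, 0.3]
grip_width: 0.0433
```

```bash
python3 - <<'E'
from h import *
f=grab('wrist'); s=grab('side')
print(observe()['position'],observe()['force'],observe()['grip_width'])
c=lambda p:[((x+.5)/4.4+40-.5,(y+.5)/4.4+50-.5) for x,y in p]
np.save('wcam.npy',0)
a=cv2.resize(f['pixels'][:,:,::-1],(560,350)); b=cv2.resize(s['pixels'][180:260,280:360,::-1],(350,350),interpolation=cv2.INTER_CUBIC)
cv2.imwrite('pics/m1.png',np.hstack([a,b])[:, :800] if 0 else cv2.resize(np.hstack([a,b]),(800,308)))
E
```

```text
[ 0.40267103 -0.08856317  0.15750052] [ 0.33558115 -0.28747971 -0.27566087] 0.05805330386330851
```

View pics/m1.png

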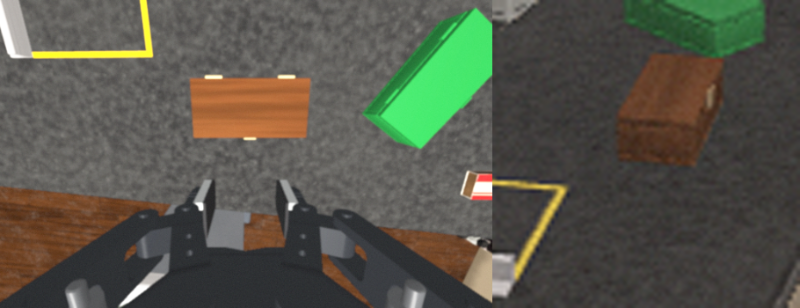

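The lid is shut: the wrist view shows a plain brown rectangle at m1 (190–310, 78–137), with the brass latch on its front edge. I measure the box top at z = 41 mm and the stop corner.

```bash
cat >> h.py <<'E'
def box(f,roi):
    hsv=cv2.cvtColor(f['pixels'],cv2.COLOR_RGB2HSV)
    m=cv2.inRange(hsv,(3,90,60),(17,255,255)); k=np.zeros_like(m); y0,y1,x0,x1=roi; k[y0:y1,x0:x1]=1; m*=k
    c=max(cv2.findContours(m,0,1)[0],key=cv2.contourArea)[:,0]
    P=ray(f,c,.041)[:,:2]
    r=cv2.minAreaRect((P*1000).astype(np.float32)); b=cv2.boxPoints(r)
    return b/1000
def stopf(b,C,yaw):  # corners in stop frame
    R=np.array([[np.cos(yaw),np.sin(yaw)],[-np.sin(yaw),np.cos(yaw)]])
    return (b-C)@R.T
E
python3 - <<'E'
from h import *
f=grab('wrist')
b=box(f,(85,190,230,420)); print(b.round(4).tolist(),b.mean(0).round(4))
# rail base points, from top view pixel picks
t=grab('top')
q=t['pixels']
hsv=cv2.cvtColor(q,cv2.COLOR_RGB2HSV)
b2=box(t,(195,235,300,360)); print('top',b2.round(4).tolist(),b2.mean(0).round(4))
E
```

```text
[[0.4124999940395355, -0.026399999856948853], [0.42809998989105225, -0.15520000457763672], [0.4925000071525574, -0.14740000665187836], [0.47690001130104065, -0.018699999898672104]] [ 0.4525 -0.0869]Traceback (most recent call last):
  File "<stdin>", line 8, in <module>
  File "h.py", line 17, in box
    c=max(cv2.findContours(m,0,1)[0],key=cv2.contourArea)[:,0]
      ~~~^^^^^^^^^^^^^^^^^^^^^^^^^^^^^^^^^^^^^^^^^^^^^^^^
ValueError: max() iterable argument is empty
```

The box top measures 129.7 × 64.9 mm at (0.4525, -0.0869), yaw 0.121, which matches the given size. From the tape ends and rail faces, the stop corner is at about (0.556, 0.189) with yaw 0.13, so the box must go about +100 mm along stop x and then +195 mm along stop y. I descend in front of the box.

Emit:
apply_moves --jaw '[0.4, 0.4, 0.4, 0.4]' --translation '[[0, -0.003, -0.045], [0, -0.004, -0.09], [0, -0.004, -0.13], [0, -0.004, -0.13]]' --angular '[[0, 0, 0.7], [0, 0, 0.7], [0, 0, 0.7], [0, 0, 0.7]]'

```text
clock: 4.85
position: [0.3999, -0.0917, 0.0229]
tool_rot: [-1.573, -0.009, -3.008]
force: [0.7, -0.4, 0.9]
grip_width: 0.0597
```

Emit:
apply_moves --jaw '[0.4, 0.4, 0.4, 0.4, 0.4]' --translation '[[0.004, 0.001, 0], [0.008, 0.001, 0], [0.014, 0.002, 0], [0.02, 0.003, 0], [0.026, 0.003, 0]]' --angular '[[0, 0, 0], [0, 0, 0], [0, 0, 0], [0, 0, 0], [0, 0, 0]]'

```text
clock: 5.35
position: [0.4292, -0.0895, 0.0282]
tool_rot: [-1.57, 0.001, -3.01]
force: [-3.8, -0.4, 2.7]
grip_width: 0.0597
```

Contact is steady at about 4 N. I keep pushing along the stop's x.

Emit:
apply_moves --jaw '[0.4, 0.4, 0.4, 0.4, 0.4]' --translation '[[0.008, 0.001, 0], [0.016, 0.002, 0], [0.024, 0.003, 0], [0.032, 0.004, 0], [0.04, 0.005, 0]]' --angular '[[0, 0, 0], [0, 0, 0], [0, 0, 0], [0, 0, 0], [0, 0, 0]]'

```text
clock: 5.85
position: [0.469, -0.0844, 0.0272]
tool_rot: [-1.571, -0.0, -3.01]
force: [-4.5, -0.5, 2.5]
grip_width: 0.0598
```

Emit:
apply_moves --jaw '[0.4, 0.4, 0.4, 0.4, 0.4]' --translation '[[0.008, 0.001, 0], [0.016, 0.002, 0], [0.024, 0.003, 0], [0.03, 0.004, 0], [0.035, 0.005, 0]]' --angular '[[0, 0, 0], [0, 0, 0], [0, 0, 0], [0, 0, 0], [0, 0, 0]]'

```text
clock: 6.35
position: [0.5038, -0.0794, 0.0272]
tool_rot: [-1.571, -0.0, -3.01]
force: [-4.4, -1.1, 3.5]
grip_width: 0.0597
```

Emit:
apply_moves --jaw '[0.4, 0.4, 0.4, 0.4, 0.4]' --translation '[[-0.02, -0.003, 0], [-0.035, -0.005, 0.02], [-0.05, -0.007, 0.065], [-0.07, -0.01, 0.11], [-0.07, -0.01, 0.13]]' --angular '[[0, 0, 0], [0, 0, 0], [0, 0, 0], [0, 0, 0], [0, 0, 0]]'

```text
clock: 6.85
position: [0.4326, -0.09, 0.1604]
tool_rot: [-1.57, 0.003, -3.01]
force: [0.0, 0.1, -0.2]
grip_width: 0.0596
```

```bash
python3 - <<'E'
from h import *
f=grab('wrist','w2.png')
C=np.array([.556,.1895])
b=box(f,(40,190,150,430)); print(b.round(4).tolist(),b.mean(0).round(4),stopf(b,C,.13).round(4).tolist())
print(observe()['position'],observe()['force'])
E
```

```text
[[0.5027999877929688, -0.014999999664723873], [0.5199000239372253, -0.14350000023841858], [0.5691999793052673, -0.13689999282360077], [0.5522000193595886, -0.00839999970048666]] [ 0.536  -0.0759] [[-0.0793, -0.1959], [-0.079, -0.3255], [-0.0292, -0.3254], [-0.0295, -0.1958]]
[ 0.43473253 -0.08995213  0.16213912] [ 2.64468351 -0.49348744  4.04901577]
```

View pics/w2.png

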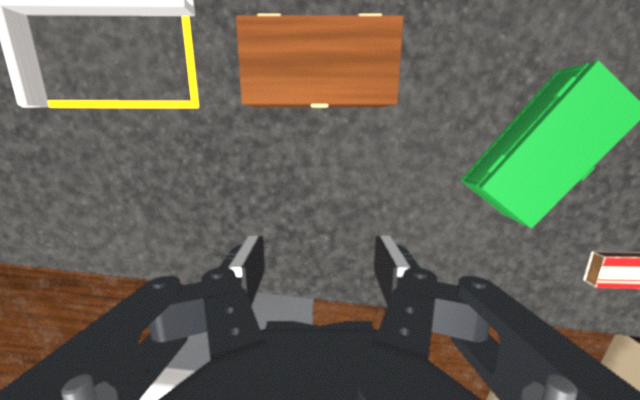

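The box is parallel to the stop (yaw 0.132) with its front at stop x ≈ -79 mm, so about 14 mm remain to the back rail. The wrist view shows a clear lane to the stop, with the green box at the far right. I turn the tool 90° and move to the right end.

Emit:
apply_moves --jaw '[-0.3, -0.3, -0.3, -0.3, -0.3]' --translation '[[0.012, -0.008, 0], [0.024, -0.016, 0], [0.036, -0.024, 0], [0.048, -0.032, 0], [0.06, -0.04, 0]]' --angular '[[0, 0, 8.5], [0, 0, 17], [0, 0, 25.5], [0, 0, 34], [0, 0, 42.5]]'

```text
clock: 7.4
position: [0.4945, -0.1297, 0.1573]
tool_rot: [-1.57, 0.001, -2.262]
force: [-0.7, 0.1, 0.7]
grip_width: 0.0297
```

Emit:
apply_moves --jaw '[-0.3, -0.3, -0.3, -0.3, -0.3]' --translation '[[0.012, -0.01, 0], [0.024, -0.02, 0], [0.036, -0.03, 0], [0.048, -0.038, 0], [0.06, -0.039, 0]]' --angular '[[0, 0, 8.5], [0, 0, 17], [0, 0, 25.5], [0, 0, 34], [0, 0, 42.5]]'

```text
clock: 7.9
position: [0.5543, -0.1697, 0.1571]
tool_rot: [-1.57, -0.0, -1.522]
force: [0.3, 0.2, 1.0]
grip_width: 0.0298
```

```bash
python3 - <<'E'
from h import *
o=observe();print(o['position'],o['tool_rot'],o['qpos'].round(2),o['grip_width'])
E
```

```text
[ 0.55428615 -0.16965935  0.15709539] [-1.57002436e+00 -1.41886426e-04 -1.52155886e+00] [ 0.58  0.62 -0.55  1.79  0.41  0.86 -0.12] 0.029752678630119885
```

Emit:
apply_moves --jaw '[-0.3, -0.3, -0.3, -0.3]' --translation '[[0, 0, -0.045], [0, 0, -0.09], [0, 0, -0.128], [0, 0, -0.128]]' --angular '[[0, 0, 4.6], [0, 0, 4.6], [0, 0, 4.6], [0, 0, 4.6]]'

```text
clock: 8.3
position: [0.5513, -0.1676, 0.0251]
tool_rot: [-1.576, 0.003, -1.445]
force: [-0.6, 0.6, 0.5]
grip_width: 0.0301
```

Emit:
apply_moves --jaw '[-0.3, -0.3, -0.3, -0.3, -0.3]' --translation '[[-0.001, 0.01, 0], [-0.0025, 0.02, 0], [-0.004, 0.03, 0], [-0.005, 0.04, 0], [-0.0065, 0.05, 0]]' --angular '[[0, 0, 0], [0, 0, 0], [0, 0, 0], [0, 0, 0], [0, 0, 0]]'

```text
clock: 8.8
position: [0.5474, -0.1179, 0.0303]
tool_rot: [-1.569, -0.001, -1.446]
force: [0.6, -4.0, 2.7]
grip_width: 0.0301
```

Emit:
apply_moves --jaw '[-0.3, -0.3, -0.3, -0.3, -0.3]' --translation '[[-0.001, 0.01, 0], [-0.0025, 0.02, 0], [-0.004, 0.03, 0], [-0.005, 0.04, 0], [-0.0065, 0.05, 0]]' --angular '[[0, 0, 0], [0, 0, 0], [0, 0, 0], [0, 0, 0], [0, 0, 0]]'

```text
clock: 9.3
position: [0.5403, -0.0677, 0.0293]
tool_rot: [-1.571, 0.0, -1.446]
force: [2.3, -4.5, 3.7]
grip_width: 0.0296
```

Emit:
apply_moves --jaw '[-0.3, -0.3, -0.3, -0.3, -0.3]' --translation '[[-0.001, 0.01, 0], [-0.0025, 0.02, 0], [-0.004, 0.03, 0], [-0.005, 0.04, 0], [-0.0065, 0.05, 0]]' --angular '[[0, 0, 0], [0, 0, 0], [0, 0, 0], [0, 0, 0], [0, 0, 0]]'

```text
clock: 9.8
position: [0.5337, -0.0176, 0.0292]
tool_rot: [-1.571, 0.0, -1.446]
force: [1.1, -2.7, 2.1]
grip_width: 0.03
```

```bash
python3 - <<'E'
from h import *
f=grab('wrist','w3.png')
o=observe(); print(o['position'],o['force'].round(1))
print(stopf(o['position'][None,:2],np.array([.556,.1895]),.13))
E
```

```text
[ 0.53351374 -0.01552248  0.02930719] [0.6 1.8 0.3]
[[-0.04887443 -0.20037749]]
```

View pics/w3.png

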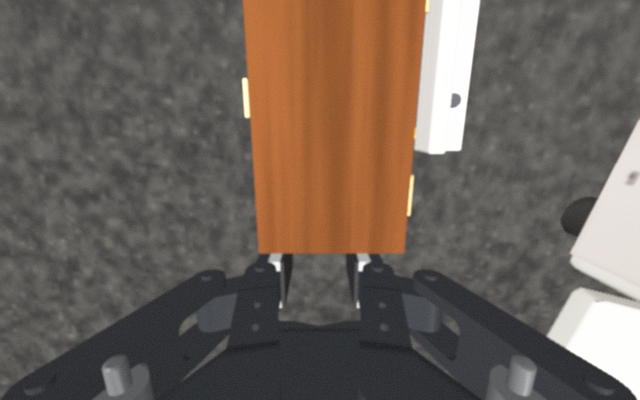

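The box has passed inside the end of the back rail (rail at wrist px (440,150), box right edge px 410), parallel, with both fingertips on its end. I continue.

Emit:
apply_moves --jaw '[-0.3, -0.3, -0.3, -0.3, -0.3]' --translation '[[-0.001, 0.01, 0], [-0.0025, 0.02, 0], [-0.004, 0.03, 0], [-0.005, 0.04, 0], [-0.0065, 0.048, 0]]' --angular '[[0, 0, 0], [0, 0, 0], [0, 0, 0], [0, 0, 0], [0, 0, 0]]'

```text
clock: 10.35
position: [0.5272, 0.0307, 0.0292]
tool_rot: [-1.571, 0.0, -1.445]
force: [0.7, -2.7, -0.7]
grip_width: 0.0298
```

Emit:
apply_moves --jaw '[-0.3, -0.3, -0.3, -0.3]' --translation '[[0, 0.002, 0], [0, 0.004, 0], [-0.001, 0.006, 0], [-0.001, 0.008, 0]]' --angular '[[0, 0, 0], [0, 0, 0], [0, 0, 0], [0, 0, 0]]'

```text
clock: 10.75
position: [0.5263, 0.0373, 0.0293]
tool_rot: [-1.571, -0.0, -1.446]
force: [-0.4, -2.0, -0.9]
grip_width: 0.0297
```

Emit:
apply_moves --jaw '[-0.3, -0.3, -0.3, -0.3, -0.3]' --translation '[[0, 0.001, 0], [0, 0.002, 0], [0, 0.003, 0], [-0.0005, 0.004, 0], [-0.0005, 0.005, 0]]' --angular '[[0, 0, 0], [0, 0, 0], [0, 0, 0], [0, 0, 0], [0, 0, 0]]'

```text
clock: 11.25
position: [0.5258, 0.0426, 0.0293]
tool_rot: [-1.571, 0.0, -1.446]
force: [0.8, -1.8, -0.2]
grip_width: 0.0302
```

Emit:
apply_moves --jaw '[-0.3, -0.3, -0.3]' --translation '[[0, 0.001, 0], [0, 0.002, 0], [0, 0.002, 0]]' --angular '[[0, 0, 0], [0, 0, 0], [0, 0, 0]]'

```text
clock: 11.55
position: [0.5259, 0.0436, 0.0293]
tool_rot: [-1.571, -0.001, -1.446]
force: [0.4, -7.8, 0.5]
grip_width: 0.0298
```

The force rises to 8 N with motion stopped, so the left end has met the short rail. I back off, lift, turn back and go round to the front.

Emit:
apply_moves --jaw '[-0.3, -0.3, 0.4, 0.4, 0.4]' --translation '[[0.001, -0.01, 0], [0.003, -0.025, 0.0], [0.003, -0.025, 0.045], [0.003, -0.025, 0.09], [0.003, -0.025, 0.13]]' --angular '[[0, 0, 0], [0, 0, 0], [0, 0, 0], [0, 0, -8.5], [0, 0, -17]]'

```text
clock: 12.05
position: [0.5287, 0.0193, 0.1611]
tool_rot: [-1.571, 0.001, -1.748]
force: [0.9, -0.6, 0.2]
grip_width: 0.0596
```

Emit:
apply_moves --jaw '[0.4, 0.4, 0.4, 0.4, 0.4]' --translation '[[-0.012, 0.012, 0], [-0.024, 0.024, 0], [-0.036, 0.036, 0], [-0.048, 0.048, 0], [-0.055, 0.06, 0]]' --angular '[[0, 0, -8.5], [0, 0, -17], [0, 0, -25.5], [0, 0, -34], [0, 0, -42.5]]'

```text
clock: 12.55
position: [0.4732, 0.0797, 0.1594]
tool_rot: [-1.571, 0.0, -2.49]
force: [0.7, 0.0, 0.9]
grip_width: 0.0601
```

Emit:
apply_moves --jaw '[0.4, 0.4, 0.4, 0.4, 0.4]' --translation '[[-0.005, 0.01, 0], [-0.01, 0.02, 0], [-0.014, 0.03, 0], [-0.014, 0.032, 0], [-0.014, 0.032, 0]]' --angular '[[0, 0, -8.5], [0, 0, -17], [0, 0, -25.5], [0, 0, -30], [0, 0, -30]]'

```text
clock: 13.05
position: [0.4599, 0.1119, 0.1594]
tool_rot: [-1.571, 0.0, -3.008]
force: [0.3, -0.3, 1.1]
grip_width: 0.0602
```

```bash
python3 - <<'E'
from h import *
f=grab('wrist','w4.png'); o=observe(); print(o['position'],o['tool_rot'])
b=box(f,(0,200,150,520)); print(b.round(4).tolist(),b.mean(0).round(4),stopf(b,np.array([.556,.1895]),.13).round(4).tolist())
E
```

```text
[0.45991265 0.1115623  0.15936181] [-1.57088386e+00  2.51593872e-04 -3.00539047e+00]
[[0.47940000891685486, 0.17960000038146973], [0.49559998512268066, 0.05209999904036522], [0.5604000091552734, 0.06030000001192093], [0.5440999865531921, 0.18780000507831573]] [0.5199 0.12  ] [[-0.0773, 0.0001], [-0.0777, -0.1284], [-0.0124, -0.1286], [-0.012, -0.0001]]
```

View pics/w4.png

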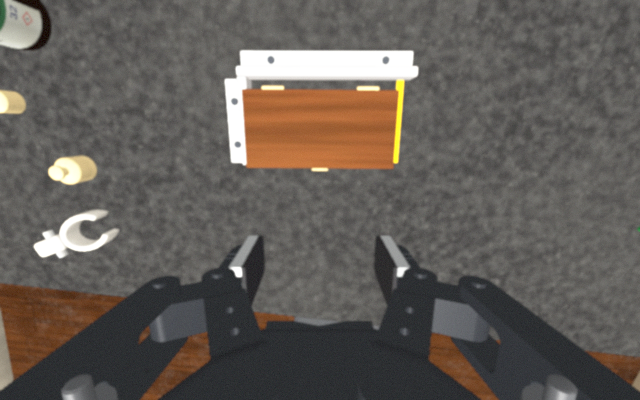

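The box sits parallel against the short rail, with about 12 mm left to the back rail (wrist px: box back edge row 90, rail row 78). I descend in front and push it home.

Emit:
apply_moves --jaw '[0.4, 0.4, 0.4, 0.4]' --translation '[[-0.002, 0, -0.045], [-0.002, 0, -0.09], [-0.002, 0, -0.13], [-0.002, 0, -0.13]]' --angular '[[0, 0, 0], [0, 0, 0], [0, 0, 0], [0, 0, 0]]'

```text
clock: 13.5
position: [0.4554, 0.1105, 0.0255]
tool_rot: [-1.57, -0.007, -3.005]
force: [-0.5, 1.0, 0.0]
grip_width: 0.0597
```

Emit:
apply_moves --jaw '[0.4, 0.4, 0.4, 0.4, 0.4]' --translation '[[0.008, 0.001, 0], [0.014, 0.002, 0], [0.02, 0.003, 0], [0.024, 0.003, 0], [0.028, 0.004, 0]]' --angular '[[0, 0, 0], [0, 0, 0], [0, 0, 0], [0, 0, 0], [0, 0, 0]]'

```text
clock: 14.0
position: [0.4863, 0.1153, 0.0301]
tool_rot: [-1.571, 0.001, -3.008]
force: [-2.9, -1.1, 2.7]
grip_width: 0.0598
```

Emit:
apply_moves --jaw '[0.4, 0.4, 0.4, 0.4]' --translation '[[0.001, 0, 0], [0.002, 0, 0], [0.003, 0, 0], [0.004, 0, 0]]' --angular '[[0, 0, 0], [0, 0, 0], [0, 0, 0], [0, 0, 0]]'

```text
clock: 14.4
position: [0.4897, 0.1156, 0.0293]
tool_rot: [-1.571, -0.0, -3.008]
force: [-4.2, -0.4, 3.7]
grip_width: 0.0602
```

Emit:
apply_moves --jaw '[0.4, 0.4, 0.4]' --translation '[[0.001, 0, 0], [0.002, 0, 0], [0.0025, 0, 0]]' --angular '[[0, 0, 0], [0, 0, 0], [0, 0, 0]]'

```text
clock: 14.7
position: [0.4917, 0.1155, 0.0292]
tool_rot: [-1.571, -0.002, -3.008]
force: [-10.7, 0.6, 6.4]
grip_width: 0.0596
```

Emit:
apply_moves --jaw '[0.4, 0.4]' --translation '[[0.001, 0, 0], [0.001, 0, 0]]' --angular '[[0, 0, 0], [0, 0, 0]]'

```text
clock: 14.9
position: [0.4917, 0.1155, 0.029]
tool_rot: [-1.57, -0.003, -3.008]
force: [-13.8, 0.5, 9.4]
grip_width: 0.06
```

The push has stopped hard against the back rail (14 N, no motion). I back off, lift and check.

Emit:
apply_moves --jaw '[0.4, 0.4, 0.4, 0.4, 0.4]' --translation '[[-0.015, -0.002, 0], [-0.03, -0.004, 0], [-0.035, -0.005, 0.04], [-0.035, -0.005, 0.085], [-0.035, -0.005, 0.13]]' --angular '[[0, 0, 0], [0, 0, 0], [0, 0, 0], [0, 0, 0], [0, 0, 0]]'

```text
clock: 15.4
position: [0.4584, 0.1105, 0.1609]
tool_rot: [-1.571, 0.0, -3.008]
force: [0.5, -0.2, 0.3]
grip_width: 0.0598
```

Emit:
apply_moves --jaw '[0.4, 0.4, 0.4]' --translation '[[0, 0, 0.02], [0, 0, 0.02], [0, 0, 0.02]]' --angular '[[0, 0, 0], [0, 0, 0], [0, 0, 0]]'

```text
clock: 15.7
position: [0.4588, 0.1105, 0.1794]
tool_rot: [-1.571, 0.001, -3.008]
force: [0.3, 0.8, 0.7]
grip_width: 0.0596
```

```bash
python3 - <<'E'
from h import *
f=grab('wrist'); s=grab('side'); print(observe()['force'].round(1))
b=box(f,(0,200,150,520)); print(b.round(4).tolist(),b.mean(0).round(4),stopf(b,np.array([.556,.1895]),.13).round(4).tolist())
A=cv2.resize(f['pixels'][30:190,200:440,::-1],(600,400),interpolation=cv2.INTER_CUBIC)
j=s['pixels'][210:270,235:315,::-1]
cv2.imwrite('pics/e.png',cv2.resize(np.hstack([A,cv2.resize(j,(533,400),interpolation=cv2.INTER_CUBIC)]),(800,282)))
E
```

```text
[-0.2 -0.3  0.4]
[[0.49219998717308044, 0.17990000545978546], [0.5092999935150146, 0.05339999869465828], [0.5723999738693237, 0.061900001019239426], [0.5552999973297119, 0.188400000333786]] [0.5323 0.1209] [[-0.0645, -0.0012], [-0.064, -0.1289], [-0.0003, -0.1286], [-0.0008, -0.001]]
```

View pics/e.png

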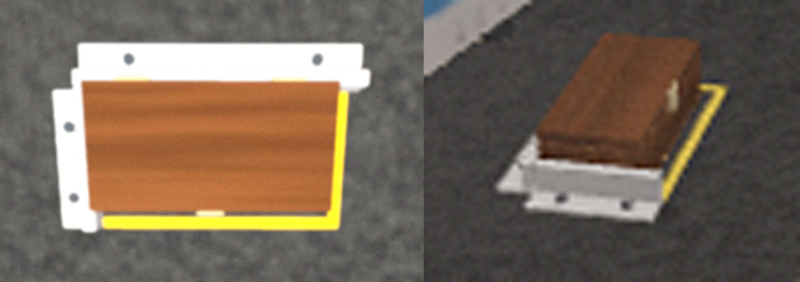

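Both faces are flush: in the close view the box fills the corner and sits inside the tape, parallel to it, with the lid flat. The measured centre is (-32.5, -65) mm in the stop frame, yaw within 0.01 rad. I hand in.

```bash
python3 -c "
from h import *
print(workorder.job_done())"
```

```text
the job is handed in; nothing more can be done
None
```

I shut the lid with the closed fingertips and pushed the box into the corner stop. The first push was on the front, then one on the right end until it met the short rail, then one on the front until it met the back rail. I handed the job in at about 16 s of the 72 s allowed.

- **Position:** the last wrist-camera check put the box centre at about (-32.5, -65) mm in the stop frame, where home is (-32, -65) mm. The angle to the stop was within about 0.01 rad. The stop corner itself I know only to about 2 mm.
- **Contact with the rails:** both pushes ended with the force rising and no further motion, at 8 N on the short rail and 14 N on the back rail.
- **Lid and gripper:** the lid looked flat and shut in both views, though I did not measure its angle. The gripper was lifted clear and read about 0 N.
- **Press on the lid:** the final press reached 57 N, more than I intended. It was through the fingertips, and the box measured in place afterwards.
- **Bystanders:** I did not measure them again at the end. My path stayed clear of them, and I saw no contact.

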